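Clear the forgotten screwdriver, close the drive cage and pin it

TASK

Someone left a screwdriver on the power supply under the raised drive cage of the open computer: take it out and lay it in the tool tray. Then swing the drive cage fully down and lock it with the quick-release pin from the rubber mat, pushed fully home through the clevis and the cage's ear. Leave the mug and the small flat drive on the bench where they are.

Things in the scene. Friction and masses are not known exactly. Their poses are not given: they have to be found in the camera images.
- case: Compact computer, lid off, fixed: steel box 360 deep (x) x 340 wide (y), walls 88 high, 12 mm bezel before its front. Origin: centre of its underside, on the bench; x to its rear (away from the robot), y to its left. Board, cooler, memory and card on the right stay below z = 72 mm; the fan inside the front wall (y -130 to -50 mm) reaches z = 84 mm, a block in the front left corner 56 mm.
- cage (a joint): Swing-up drive cage, hinged along the case's x. 0 = fully down (hard stop), about 1.3 rad = raised as found. Stiff hinge (0.6 N m friction): it stays where left and must be pushed all the way. A flat box 150 long (x), 115 wide, 34 high, 0.75 kg. Down, it reaches 115 mm from the hinge to -y, its top face level with the hinge, its underside 10 mm above the power supply.
- hinge (a point): Point on the cage's hinge axis (the top left edge of the cage), midway along the cage, at case (40, 150, 90) mm; case's axes; fixed. Raised, the cage's top face looks to the left (+y) and the cage leans over the power supply: no room for a gripper straight above the screwdriver; reach under from the case's right with the tool tilted 35 to 40 degrees.
- cage_edge (a point): Point on the cage's top face, 110 mm from the hinge axis, midway along the cage, 5 mm inside its free edge (a finger lip 50 long sticks out 12 mm beyond). Moves with the cage; its z axis is the top face's outward normal. The front end of the cage is at case x = -35 mm, 4 mm before the clevis centre.
- screwdriver: Screwdriver: black eight-sided handle 26 across flats, 76 long with its round ends; steel blade 6 thick, tip 90 mm from the origin; 80 g. Lies flat on the power supply, the butt towards the hinge, the blade towards the middle of the case. Origin: on its axis, middle of the handle (13 mm above what it lies on); x points to the tip.
- tray: Grey plastic tool tray, fixed on the bench beside the case: 250 (x) x 135 (y), walls 24 high and 4 thick, floor 4 thick. Origin: centre of its underside. It may stand on either side of the case; the pin's mat is on the other.
- pin: Quick-release pin lying on a rubber mat (3 thick, 200 x 130): aluminium eight-sided knob 20 across flats, 32 long; steel shank 8 in diameter, 44 long, last 8 mm tapered; 60 g. Rests level on a flat of the knob, shank in the air, axis 10 mm above the mat. Origin: on the axis at the knob's shoulder; x points to the tip; the knob is at x = -32 to 0.
- clevis (a point): Centre of the clevis, on its hole axis (along x), at case (-31, 20, 60) mm; case's axes. Two cheeks 5 thick, 26 wide, 28 over their outer faces, top at z = 74 mm, 11 mm holes. With the cage down its ear (6 thick, 12 mm hole) stands between them, holes in line. The pin enters from the front, moving to +x; home, its shoulder is 14 mm before this point.
- mug: White mug, 80 across, 95 high, origin at the centre of its foot. Not to be disturbed.
- ssd: Small flat drive 100 x 70 x 7 on the bench, origin at the centre of its underside. Not to be disturbed.
- psu_top (a point): Centre of the flat top of the power supply, a metal box 150 (x) x 82 (y) on the left in the case, top 46 mm above the bench; at case (45, 106, 46) mm, with the case's axes.

How it is judged:
On the way, in this order (a step that is already met when the one before it is completed fails the run):
1. the screwdriver lies in the tool tray (x of screwdriver in the frame of tray between -0.115 and 0.115 m and y of screwdriver in the frame of tray between -0.06 and 0.06 m and z of screwdriver in the frame of tray below 0.03 m and linear speed of screwdriver below 0.03 m/s), for 0.2 s.
2. the drive cage is fully down (value of joint cage below 0.03 rad), for 0.2 s.
At the end, for the whole second after the job is handed in: Screwdriver at rest in the tray (origin within 115 x 60 mm of its centre, under 30 mm above its underside); cage below 0.03 rad; pin at rest through clevis and ear: shoulder within 3.5 mm of the front cheek and 4 mm of the hole axis, axis within 0.2 rad of the holes' (all of step 1 and value of joint cage below 0.03 rad and x of pin in the frame of clevis between -0.0175 and -0.01 m and y of pin in the frame of clevis between -0.004 and 0.004 m and z of pin in the frame of clevis between -0.004 and 0.004 m and angle between the x axis of pin and the x axis of case, either way round below 0.2 rad and linear speed of pin below 0.03 m/s); the robot touches nothing.
It fails at once if the mug is moved more than 30 mm or tipped (distance of mug from where it was at the start of the episode above 0.03 m or angle between mug's own z axis and vertical above 0.5 rad).
It fails at once if the small drive is moved more than 30 mm (distance of ssd from where it was at the start of the episode above 0.03 m).
It also fails if it takes over 72 s, if anything falls off the work surface, if the arm or the gripper's body presses on something with over 40 N, if the wrist force passes 120 N, or if a joint passes its speed limit or range.

ROBOT

A 6-joint arm with a two-finger parallel gripper is mounted at the origin on the work surface. World frame = base frame: x ahead of the robot, y to its left, z up, the work surface at z = 0. Lengths are in m, angles in rad, forces in N, time in s.
With the tool pointing down it reaches from about 0.3 to 1 m from the base axis. Payload 5.1 kg.
Tool frame: the origin (TCP) lies midway between the tips of the shut fingers; the grasp point (between the pads) lies 19 mm behind it; z points along the fingers, y is the direction in which the jaws open and shut (so a half turn about z gives the same grasp; the last joint's range is limited). The gripper opens to 95 mm and grips with 3 to 60 N. Pads are 20 mm wide; open, the fingers measure 119 mm over their backs; the gripper's body (75 mm by 180 mm) begins 59 mm behind the grasp point.
Start: joints at [-1.365, 0.124, 1.65, -0, 1.367, -0.083], TCP at [0.185, -0.623, 0.215] pointing down, gripper open.
Joint ranges: [-2.61, 2.61], [-1.02, 2.33], [0.03, 2.71], [-1.35, 4.49], [0.32, 2.68], [-2.91, 2.91]. Speed limits (rad/s): [2.57, 2.57, 3.14, 3.14, 3.14, 3.14].

INTERFACE

Orientations are given as a unit quaternion [w, x, y, z].
In Python, from station import r, grip, planner, eyes, sensors gives the robot as it stands. Calls block until the motion is done:
- r.movep(position, orientation): joint-space move of the TCP to a pose.
- r.servo_line(position, frame=None, rate=0.15, threshold=None): straight line of the TCP; frame=None keeps the orientation; rate is the mean speed in m/s. With threshold (N) it stops when the force on the tool has changed by that much, and returns True; else False.
- r.move_j(angles): joint-space move.
- grip(opening, newtons=None): finger opening in m; newtons is the grip in N (None keeps the last); returns when the fingers have stopped.
- r.sleep(seconds).
- planner.solve_ik(position, orientation): joint angles nearest the present ones, or None.
- eyes.read_camera(name): name is "scene" or "top" or "wrist"; returns a dict with "frame" (384x512x3 uint8, red, green, blue), "camera_matrix" (3x3 intrinsics, pixels), "R" (3x3) and "t" (3): a world point X has camera coordinates R X + t. Camera axes: x right, y down, z forward; pixel columns grow to the right and rows downward; lengths in m; the calibration is good to about 2 mm. A picture is of the moment at which its call begins. There is no depth.
A pose or a line that the arm cannot do raises r.IKError and nothing moves.
- r.job_done(): hands the job in, once; it reports no verdict.
Readings, each from a call of its own:
- sensors.read_time(): time.
- sensors.read_joint_positions(): joint angles.
- sensors.read_qd(): joint speeds.
- sensors.read_joint_torque(): joint torques, N m.
- sensors.read_eef_pos(): TCP position.
- sensors.read_ee_rot(): TCP orientation.
- sensors.read_ft_force(): force on the tool from outside, world axes, zero at the start.
- sensors.read_moment(): the same for the moment, N m.
- sensors.read_grip_width(): finger opening in m.
Only numpy, scipy, OpenCV 4.12 (cv2) and the standard library are available. Lean on these libraries where they do the work, as an engineer would, in place of code of your own. Each camera call takes 0.05 s, during which the arm holds its last target.

## Working session

There is one attempt and no reset: what is moved stays moved. The work goes in short steps, each a Python script; the robot and the scene stay as the last script left them, time stands still between calls to the robot, and variables do not carry over. Pictures are saved under pics/ and viewed, and the job is handed in when it is done.

```bash
ls; mkdir -p pics; cat > h.py <<'E'
import numpy as np, cv2
from station import r, grip, planner, eyes, sensors
def snap(cam,name):
    d=eyes.read_camera(cam); cv2.imwrite(f'pics/{name}.png',cv2.cvtColor(d['frame'],cv2.COLOR_RGB2BGR))
    np.savez(f'pics/{name}.npz',K=d['camera_matrix'],R=d['R'],t=d['t']); return d
def load(name):
    return dict(np.load(f'pics/{name}.npz'))
def proj(d,X):
    X=np.atleast_2d(X); c=X@d['R'].T+d['t']; p=c@d['K'].T; return p[:,:2]/p[:,2:]
def back(d,uv,z):
    R=d['R'];o=-R.T@d['t']; v=R.T@np.linalg.inv(d['K'])@np.array([uv[0],uv[1],1.]); return o+v*(z-o[2])/v[2]
E
python3 - <<'E'
from h import *
for c in ['scene','top','wrist']:
    d=snap(c,c+'0'); print(c,d['camera_matrix'].tolist(),(-d['R'].T@d['t']).round(3),d['R'].round(3).tolist())
print(sensors.read_time())
E
```

```text
pics
scene [[441.5109757474908, 0.0, 255.39631323328123], [0.0, 441.5109757474908, 193.97763524060966], [0.0, 0.0, 1.0]] [0.994 0.752 0.812] [[-0.873, 0.487, 0.019], [0.299, 0.567, -0.768], [-0.385, -0.665, -0.641]]
top [[415.97065929615485, 0.0, 254.02636787572268], [0.0, 415.97065929615485, 191.49475292319713], [0.0, 0.0, 1.0]] [ 0.499 -0.014  1.127] [[-0.008, -1.0, 0.008], [-0.997, 0.008, -0.078], [0.078, -0.008, -0.997]]
wrist [[266.927136417463, 0.0, 248.97279258949888], [0.0, 266.927136417463, 192.59956796146713], [0.0, 0.0, 1.0]] [ 0.259 -0.601  0.384] [[0.285, -0.959, -0.002], [-0.922, -0.274, 0.273], [-0.262, -0.076, -0.962]]
0.15
```

View pics/scene0.png

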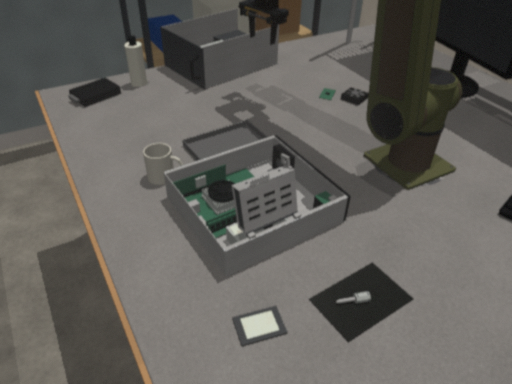

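View pics/top0.png

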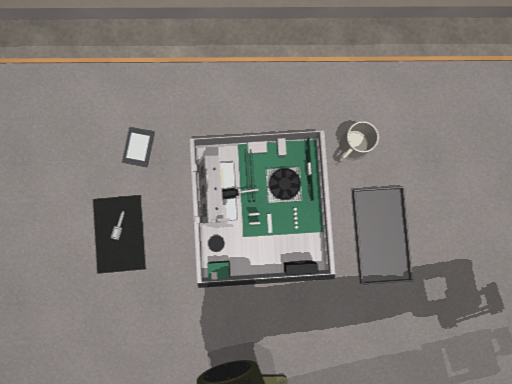

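View pics/wrist0.png

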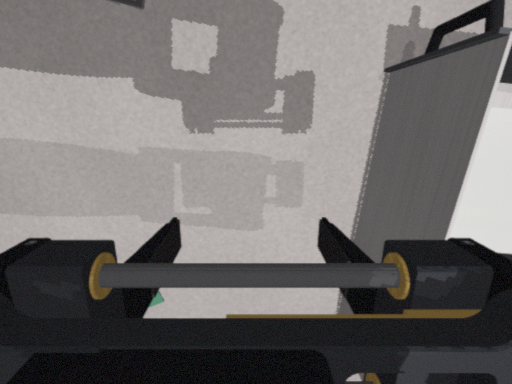

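The top view shows the case at columns 191–333 and rows 131–285, the tray on the right (352–411, 186–283) and the mat on the left with the pin near (119, 226). The screwdriver handle is near (230, 193) with its blade reaching (257, 190), and the ssd is at (139, 147) with the mug at (362, 138). I'll zoom in next.

```bash
python3 - <<'E'
import cv2
a=cv2.imread('pics/top0.png')
cv2.imwrite('pics/z1.png',cv2.resize(a[120:300,180:345],None,fx=3.3,fy=3.3,interpolation=cv2.INTER_CUBIC))
cv2.imwrite('pics/z2.png',cv2.resize(a[190:280,88:150],None,fx=6,fy=6,interpolation=cv2.INTER_CUBIC))
s=cv2.imread('pics/scene0.png')
cv2.imwrite('pics/z3.png',cv2.resize(s[130:270,160:350],None,fx=4,fy=4,interpolation=cv2.INTER_CUBIC))
E
```

```text
(no output)
```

View pics/z1.png

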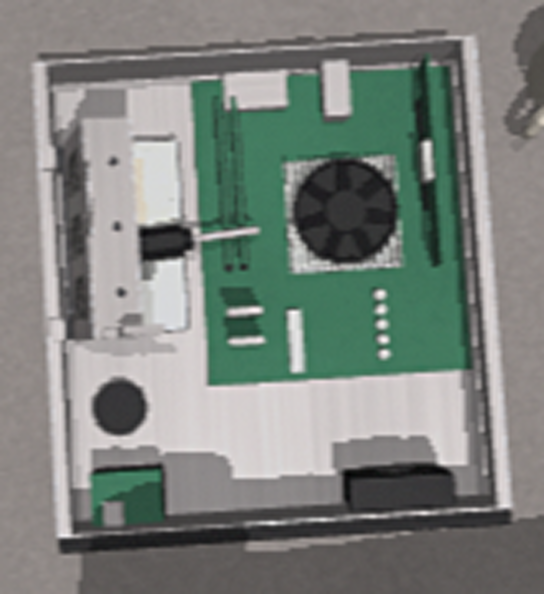

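View pics/z2.png

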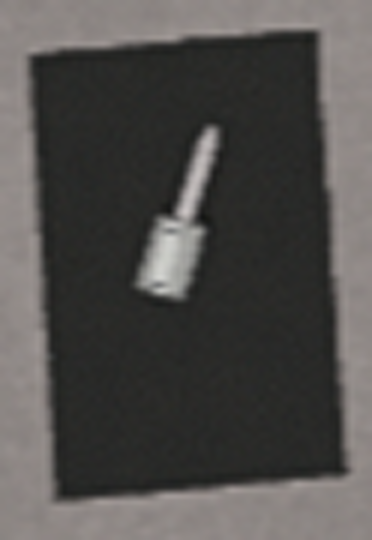

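View pics/z3.png

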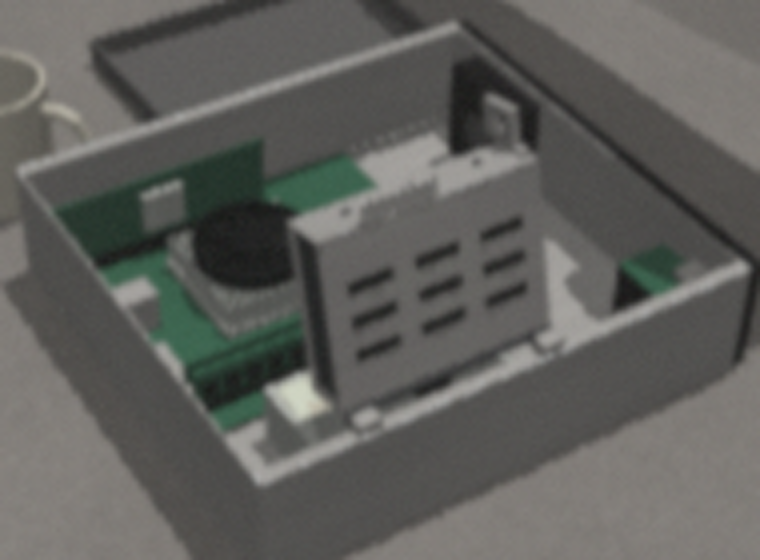

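The zooms show the case top corners, the clevis cheeks as two short bars at zoom (243, 311) and (245, 341), and the pin and mat clearly. Next I fit poses to these points.

```bash
cat > fit.py <<'E'
from h import *
from scipy.optimize import least_squares
T=load('top0');S=load('scene0')
def Tc(p,pts):
    c,s=np.cos(p[2]),np.sin(p[2]); pts=np.atleast_2d(pts).astype(float)
    return np.c_[p[0]+c*pts[:,0]-s*pts[:,1],p[1]+s*pts[:,0]+c*pts[:,1],pts[:,2]]
z1=lambda u,v:(180+u/3.3-.35,120+v/3.3-.35)
z3=lambda u,v:(160+u/4-.37,130+v/4-.37)
obs=[(T,z1(34,63),(.18,.17,.088)),(T,z1(475,37),(.18,-.17,.088)),(T,z1(60,541),(-.18,.17,.088)),(T,z1(510,515),(-.18,-.17,.088)),
(S,z3(262,482),(.18,.17,.088)),(S,z3(20,172),(.18,-.17,.088)),(S,z3(750,265),(-.18,.17,.088)),(S,z3(460,22),(-.18,-.17,.088)),
(T,z1(244,326),(-.031,.02,.074))]
f=lambda p:np.concatenate([(proj(d,Tc(p,X))[0]-np.array(uv)) for d,uv,X in obs])
s=least_squares(f,[.45,0,0],x_scale=[.1,.1,.1],loss='soft_l1')
print(s.x.round(4)); print(f(s.x).reshape(-1,2).round(1).tolist())
np.save('case.npy',s.x)
def ray(name_d,uv,z): return back(name_d,uv,z)
if __name__=='__main__':
    z2=lambda u,v:(88+u/6-.42,190+v/6-.42)
    tip=back(T,z2(212,126),.013); sh=back(T,z2(189,221),.013); bt=back(T,z2(161,293),.013)
    print('pin',tip,sh,bt,np.linalg.norm(tip-sh),np.linalg.norm(sh-bt))
    mc=np.array([back(T,z2(*q),.003) for q in [(30,55),(318,30),(350,472),(57,498)]]); print('mat',mc.mean(0),np.linalg.norm(np.diff(mc,axis=0),axis=1))
    tr=np.array([back(T,q,.024) for q in [(352,188),(403,186),(411,280),(361,283)]]); print('tray',tr,tr.mean(0),np.linalg.norm(np.diff(tr,axis=0),axis=1))
    print('mug',back(T,(362,138),.095),'ssd',back(T,(139,147),.007))
    hz=.059
    for q in [(142,243),(190,240),(260,230)]: 
        w=back(T,z1(*q),hz); print('sd',w)
    im=cv2.imread('pics/top0.png'); im2=cv2.imread('pics/scene0.png')
    im=cv2.resize(im,None,fx=3,fy=3,interpolation=cv2.INTER_CUBIC);im2=cv2.resize(im2,None,fx=3,fy=3,interpolation=cv2.INTER_CUBIC)
    lo=[]
    for z in (.0,.088):
        q=[(.18,.17,z),(.18,-.17,z),(-.18,-.17,z),(-.18,.17,z)]; lo+=[(q[i],q[(i+1)%4]) for i in range(4)]
    def L(a,b): lo.append((a,b))
    for x in(-.045,-.017): L((x,.033,.074),(x,.007,.074))
    q=[(-.03,.065,.046),(-.03,.147,.046),(.12,.147,.046),(.12,.065,.046)]; lo+=[(q[i],q[(i+1)%4]) for i in range(4)]
    a=1.3
    def C(x,u,w): # u from hinge along -y, w below top
        return (x,.15-u*np.cos(a)-w*np.sin(a),.09+u*np.sin(a)-w*np.cos(a))
    q=[C(-.035,0,0),C(-.035,.115,0),C(.115,.115,0),C(.115,0,0)];lo+=[(q[i],q[(i+1)%4]) for i in range(4)]
    q=[C(-.035,0,.034),C(-.035,.115,.034),C(.115,.115,.034),C(.115,0,.034)];lo+=[(q[i],q[(i+1)%4]) for i in range(4)]
    for a_,b_ in lo:
        for d,I in((T,im),(S,im2)):
            p=(proj(d,Tc(s.x,np.array([a_,b_])))*3+1).astype(int)
            cv2.line(I,tuple(map(int,p[0])),tuple(map(int,p[1])),(0,0,255),1)
    cv2.imwrite('pics/o1.png',im[370:880,540:1040]); cv2.imwrite('pics/o2.png',im2[380:820,470:1060])
E
python3 fit.py
```

```text
[ 0.5426 -0.0401  0.0527]
[[-0.3, 0.5], [0.0, 0.5], [-1.0, -0.2], [0.2, -1.0], [-0.2, 0.0], [-0.8, -1.7], [0.9, 0.6], [-0.8, -0.3], [0.3, 0.7]]
pin [0.53704538 0.32758353 0.013     ] [0.49497744 0.33708253 0.013     ] [0.46330278 0.34891169 0.013     ] 0.0431270580262883 0.03381143356097228
mat [0.47656593 0.34002118 0.003     ] [0.12956852 0.19783579 0.13005225]
tray [[ 0.59199705 -0.28436371  0.024     ]
 [ 0.59632393 -0.42096582  0.024     ]
 [ 0.348498   -0.43305191  0.024     ]
 [ 0.34195976 -0.30134285  0.024     ]] [ 0.46969468 -0.35993107  0.024     ] [0.13667062 0.24812046 0.13187124]
mug [ 0.71222688 -0.29556092  0.095     ] ssd [0.70968619 0.28860121 0.007     ]
sd [0.57790319 0.05804687 0.059     ]
sd [0.57996328 0.02060797 0.059     ]
sd [ 0.58737791 -0.03408953  0.059     ]
```

View pics/o1.png

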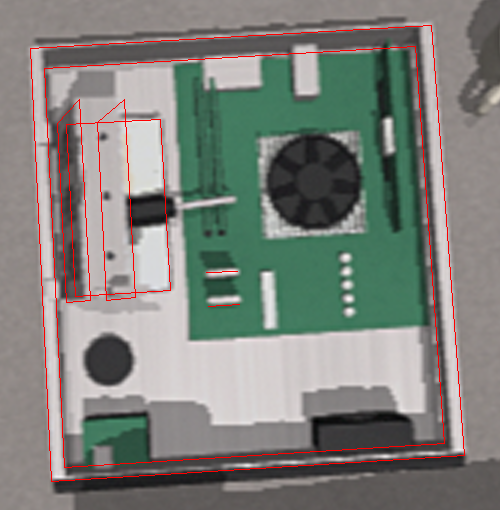

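View pics/o2.png

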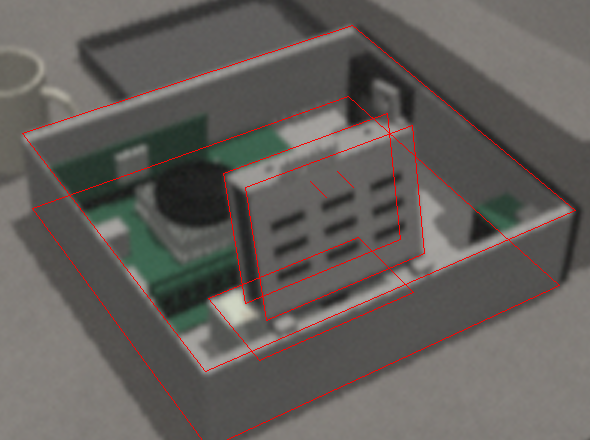

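The case model overlays well in both views: the walls, the clevis bars and the cage at about 1.3 rad. The tray, mat and pin lengths come within 2–4 mm of the given sizes. I'll check IK for every phase and then move to the pre-grasp.

```bash
cat >> h.py <<'E'
from scipy.spatial.transform import Rotation as Ro
CP=np.array([.5426,-.0401,.0527])
def cw(p):
    c,s=np.cos(CP[2]),np.sin(CP[2]); return np.array([CP[0]+c*p[0]-s*p[1],CP[1]+s*p[0]+c*p[1],p[2]])
def wc(p):
    c,s=np.cos(CP[2]),np.sin(CP[2]); x,y=p[0]-CP[0],p[1]-CP[1]; return np.array([c*x+s*y,-s*x+c*y,p[2]])
def quat(zax,yax):
    z=np.array(zax,float);z/=np.linalg.norm(z);y=np.array(yax,float);y-=z*(y@z);y/=np.linalg.norm(y)
    q=Ro.from_matrix(np.c_[np.cross(y,z),y,z]).as_quat(); return np.r_[q[3],q[:3]]
def tilt(az,t,sgn=1): # tool z leans horizontally toward azimuth az by t; jaws horizontal perpendicular
    z=[np.cos(az)*np.sin(t),np.sin(az)*np.sin(t),-np.cos(t)]; return quat(z,[-sgn*np.sin(az),sgn*np.cos(az),0])
def zq(q): return Ro.from_quat(np.r_[q[1:],q[0]]).as_matrix()[:,2]
E
python3 - <<'E'
from h import *
T=np.deg2rad(38)
tip=np.array([.5874,-.0341]);d=np.array([.118,-.993]);d/=np.linalg.norm(d);o=tip-.09*d;print('origin',o,wc([*o,.059]))
az=np.arctan2(-d[1],-d[0])
for s in(1,-1):
    q=tilt(az,T,s); g=np.r_[o+d*.010,.057]
    for k in(0,.1): print('sd',s,k,planner.solve_ik(g-zq(q)*k,q))
    for nm,a in(('tip-x',.055),('tip+x',.055+np.pi)):
        q=tilt(a,T,s); dd=-np.array([np.cos(a),np.sin(a)])
        oo=np.array([.47,-.36])-.026*dd; g=np.r_[oo+dd*.01,.017]
        for k in (0,.1): print(nm,s,k,planner.solve_ik(g-zq(q)*k,q))
    q=quat([0,0,-1],[s*np.cos(.0527),s*np.sin(.0527),0]); print('cage',s,planner.solve_ik(cw([.04,.133,.25]),q),planner.solve_ik(cw([.04,.05,.09]),q))
    q=quat([0,0,-1],[s*np.sin(.281),s*np.cos(.281),0]); print('pin',s,planner.solve_ik([.479,.343,.006],q))
    q=quat([0,0,-1],[-s*np.sin(.0527),s*np.cos(.0527),0]); print('ins',s,planner.solve_ik(cw([-.11,.02,.053]),q))
E
```

```text
origin [0.57677986 0.05527121] [0.03915614 0.09343836 0.059     ]
sd 1 0 [-0.3063002   0.27305181  1.87805138  0.61270507  1.34902706  2.4673394 ]
sd 1 0.1 [-0.39448942  0.21748619  1.79220511  0.56746638  1.5093115   2.48208676]
tip-x 1 0 None
tip-x 1 0.1 None
tip+x 1 0 [-0.57992819  0.53033911  1.60981146 -0.37381621  1.56347321  1.04769627]
tip+x 1 0.1 [-0.53273567  0.53675221  1.44895786 -0.3526036   1.72260284  1.03173015]
cage 1 [ 7.12661051e-02 -4.23745977e-02  1.76230997e+00 -4.44089210e-16
  1.42165728e+00  1.85661051e-02] [-7.19581284e-02  8.13336264e-02  1.91541764e+00 -4.44089210e-16
  1.14484139e+00 -1.24658128e-01]
pin 1 [ 5.30327864e-01  2.09631896e-01  1.93316243e+00 -4.44089210e-16
  9.98798325e-01 -7.59468463e-01]
ins 1 [-1.84231415e-01 -2.12414790e-01  2.26233535e+00 -4.44089210e-16
  1.09167210e+00 -1.80772774e+00]
sd -1 0 [-0.3063002   0.27305181  1.87805138  0.61270507  1.34902706 -0.67425325]
sd -1 0.1 [-0.39448942  0.21748619  1.79220511  0.56746638  1.5093115  -0.6595059 ]
tip-x -1 0 [-0.98986562  0.07667754  2.19330752  0.92148811  0.73218569 -0.14027014]
tip-x -1 0.1 [-1.10962207 -0.14716821  2.24433031  0.79111676  0.91950684 -0.05045147]
tip+x -1 0 [-0.57992819  0.53033911  1.60981146 -0.37381621  1.56347321 -2.09389638]
tip+x -1 0.1 [-0.53273567  0.53675221  1.44895786 -0.3526036   1.72260284 -2.10986251]
cage -1 None None
pin -1 [ 5.30327864e-01  2.09631896e-01  1.93316243e+00 -4.44089210e-16
  9.98798325e-01  2.38212419e+00]
ins -1 [-1.84231415e-01 -2.12414790e-01  2.26233535e+00 -4.44089210e-16
  1.09167210e+00  1.33386491e+00]
```

```bash
python3 - <<'E'
from h import *
T=np.deg2rad(38)
tip=np.array([.5874,-.0341]);d=np.array([.118,-.993]);d/=np.linalg.norm(d);o=tip-.09*d
q=tilt(np.arctan2(-d[1],-d[0]),T,-1); g=np.r_[o+d*.010,.057]
grip(.06,30)
r.movep(g-zq(q)*.13,q); print(sensors.read_eef_pos(),sensors.read_time())
for c in('wrist','top'): snap(c,c+'1')
a=cv2.imread('pics/wrist1.png'); cv2.imwrite('pics/w1.png',cv2.resize(a,None,fx=1.5,fy=1.5,interpolation=cv2.INTER_CUBIC))
E
```

```text
[ 0.58748998 -0.03495667  0.15962295] 3.4417
```

View pics/w1.png

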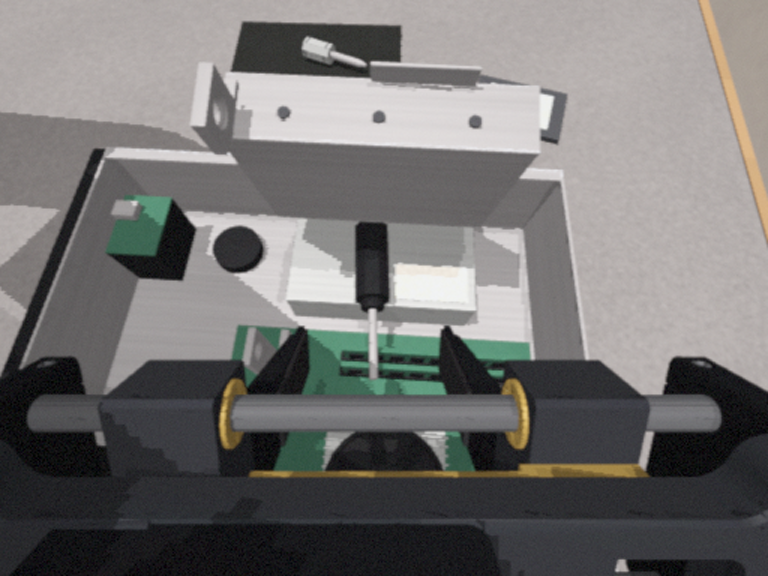

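The wrist view shows the screwdriver centred between the open fingers: butt at (370, 222), collar at (373, 307), blade down to (374, 378). The gap under the cage is clear.

```bash
python3 - <<'E'
from h import *
W=load('wrist1')
b=lambda u,v,z:back(W,((u+.5)/1.5-.5,(v+.5)/1.5-.5),z)
for n,u,v,z in(('butt',370,222,.061),('mid',372,265,.065),('collar',373,307,.059),('tip',374,378,.059),('psuFR',289,296,.046),('psuRR',476,297,.046)):
    p=b(u,v,z); print(n,p.round(4),wc(p).round(4))
E
```

```text
butt [0.5695 0.093  0.061 ] [0.0339 0.1315 0.061 ]
mid [0.5759 0.053  0.065 ] [0.0382 0.0912 0.065 ]
collar [0.5805 0.0213 0.059 ] [0.041  0.0593 0.059 ]
tip [ 0.5873 -0.0309  0.059 ] [0.0452 0.0068 0.059 ]
psuFR [0.5128 0.0273 0.046 ] [-0.0263  0.0689  0.046 ]
psuRR [0.6599 0.0438 0.046 ] [0.1216 0.0776 0.046 ]
```

```bash
python3 - <<'E'
from h import *
T=np.deg2rad(38)
d=np.array([.135,-.991]);d/=np.linalg.norm(d);o=np.array([.5757,.0553])
q=tilt(np.arctan2(-d[1],-d[0]),T,-1); g=np.r_[o+d*.008,.056]
r.servo_line(g-zq(q)*.06,q)
print(r.servo_line(g,q,rate=.06,threshold=10)); print(sensors.read_eef_pos()-g,sensors.read_ft_force())
print(grip(.0,30),sensors.read_grip_width(),sensors.read_ft_force())
snap('wrist','wrist2')
r.servo_line(g+[0,0,.003],q,rate=.03)
D=np.r_[d,0]
r.servo_line(g+[0,0,.004]+D*.045,q,rate=.08)
print(sensors.read_grip_width(),sensors.read_ft_force(),sensors.read_time())
r.servo_line(g+[0,0,.13]+D*.10,q)
snap('wrist','wrist3');snap('top','top3');snap('scene','scene3')
a=cv2.imread('pics/wrist3.png');b=cv2.imread('pics/scene3.png');cv2.imwrite('pics/w3.png',np.vstack([cv2.resize(a,(400,300)),cv2.resize(b,(400,300))]))
E
```

```text
False
[ 0.00040262 -0.00022993  0.00039873] [-0.43068929  0.27903265 -0.9057933 ]
False 0.025443621349597 [-0.37508949  0.22373831  0.69539133]
0.025797235827113022 [-0.10557656 -0.08091598 -0.87075689] 6.9917
```

View pics/w3.png

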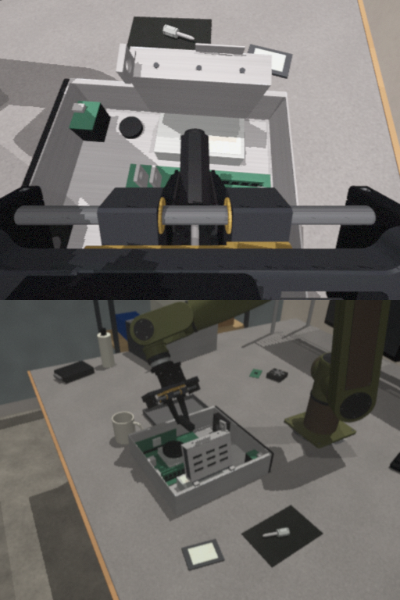

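The handle is held: width is 25.5 mm against 26 nominal, and the wrist view shows it between the pads. On to the tray.

```bash
python3 - <<'E'
from h import *
T=np.deg2rad(38); a=.055
q=tilt(a,T,-1); dd=-np.array([np.cos(a),np.sin(a)]); oo=np.array([.47,-.36])-.026*dd
g=np.r_[oo+dd*.008,.0165]
r.movep(g+[0,0,.14],q)
r.servo_line(g+[0,0,.03],q)
print(r.servo_line(g,q,rate=.04,threshold=6),sensors.read_eef_pos()-g,sensors.read_ft_force(),sensors.read_grip_width())
snap('wrist','wrist4'); snap('top','top4')
grip(.05); 
p=sensors.read_eef_pos(); 
r.servo_line(p-zq(q)*.08,q)
snap('wrist','wrist5'); snap('top','top5'); print(sensors.read_time())
a=cv2.imread('pics/wrist5.png');b=cv2.imread('pics/top5.png');cv2.imwrite('pics/w5.png',np.vstack([cv2.resize(a,(400,300)),cv2.resize(b[170:300,330:430],(400,300))]))
E
```

```text
False [ 0.0001257  -0.00015311  0.00015901] [-0.53514369 -0.08093368 -1.93362066] 0.025731281203833185
12.7417
```

View pics/w5.png

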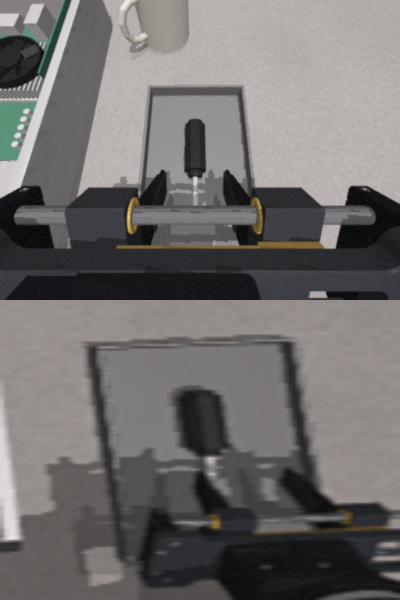

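The screwdriver lies flat in the tray, clear of the walls. Next, the cage.

```bash
python3 - <<'E'
from h import *
p=sensors.read_eef_pos(); r.servo_line(p+[0,0,.2],rate=.3)
grip(0)
q=quat([0,0,-1],[np.cos(CP[2]),np.sin(CP[2]),0])
r.movep(cw([.04,.19,.32]),q)
r.servo_line(cw([.04,.175,.19]),q,rate=.25)
U=.10
def pt(a,off=0): return cw([.04,.15-U*np.cos(a)+.010+off,.09+U*np.sin(a)])
print(sensors.read_ft_force())
r.servo_line(pt(1.3,.006),q,rate=.1)
for a in np.arange(1.2,.05,-.12):
    hit=r.servo_line(pt(a),q,rate=.09,threshold=40); print(round(a,2),hit,sensors.read_ft_force().round(1),sensors.read_time())
    if hit: break
snap('scene','scene6'); snap('top','top6')
a=cv2.imread('pics/scene6.png');b=cv2.imread('pics/top6.png');cv2.imwrite('pics/w6.png',np.vstack([cv2.resize(a[100:300,120:370],(500,300+100)),cv2.resize(b[120:300,170:350],(400,400))[:, :].repeat(1,1) if 0 else cv2.resize(b[120:300,170:350],(500,200*2))])[:600])
E
```

```text
[1.22987371 0.59997081 0.31940715]
1.2 False [ 0.   0.4 -0.2] 17.95
1.08 False [-0.1  0.6 -0.4] 18.2333
0.96 False [-0.3  0.8  0.5] 18.5167
0.84 False [ 0.5 -0.2 -0.2] 18.8
0.72 False [-0.1  0.1 -0.1] 19.0833
0.6 False [ 0.6  0.9 -0.3] 19.3667
0.48 False [-0.  -0.5  0.1] 19.65
0.36 False [ 0.1 -0.4 -0.2] 19.9333
0.24 False [0.1 0.2 0.3] 20.2167
0.12 False [-0.1 -1.   0.3] 20.5
```

View pics/w6.png

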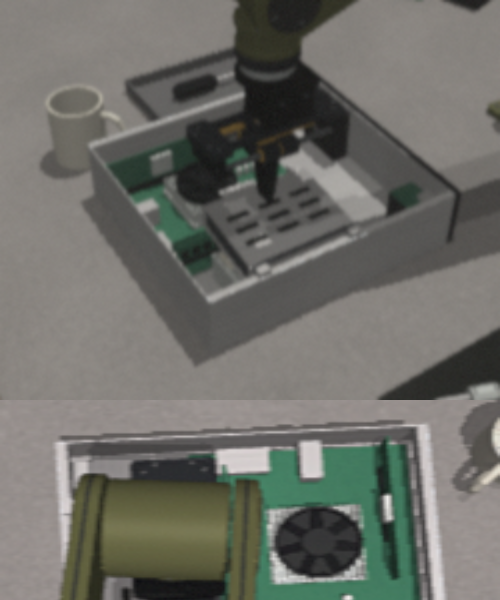

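The cage has swung nearly flat. I'll press it home.

```bash
python3 - <<'E'
from h import *
q=quat([0,0,-1],[np.cos(CP[2]),np.sin(CP[2]),0])
hit=r.servo_line(cw([.04,.055,.083]),q,rate=.03,threshold=25)
print(hit,sensors.read_eef_pos(),sensors.read_ft_force(),sensors.read_time())
r.sleep(.3); print(sensors.read_eef_pos(),sensors.read_ft_force())
p=sensors.read_eef_pos()
r.servo_line(p+[0,0,.12],q,rate=.25)
grip(.05)
# move aside over the pin
q2=quat([0,0,-1],[np.sin(.281),np.cos(.281),0])
r.movep([.44,.34,.14],q2)
for c in('scene','top','wrist'): snap(c,c+'7')
a=cv2.imread('pics/scene7.png');b=cv2.imread('pics/top7.png')
cv2.imwrite('pics/s7.png',cv2.resize(a[130:270,160:350],None,fx=4,fy=4,interpolation=cv2.INTER_CUBIC))
cv2.imwrite('pics/t7.png',cv2.resize(b[120:300,180:345],None,fx=3.3,fy=3.3,interpolation=cv2.INTER_CUBIC))
a=cv2.imread('pics/wrist7.png'); cv2.imwrite('pics/w7.png',cv2.resize(a,None,fx=1.5,fy=1.5,interpolation=cv2.INTER_CUBIC))
E
```

```text
True [0.58011744 0.01926954 0.09024848] [-0.6233365   0.26369966  3.87326544] 21.1083
[0.58011105 0.01928425 0.09024292] [-0.40419489 -1.25128433  5.33639633]
```

View pics/s7.png

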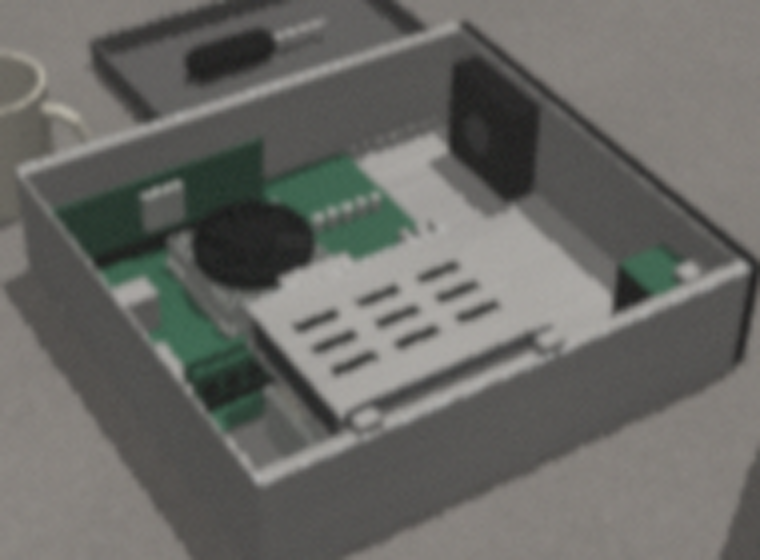

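View pics/t7.png

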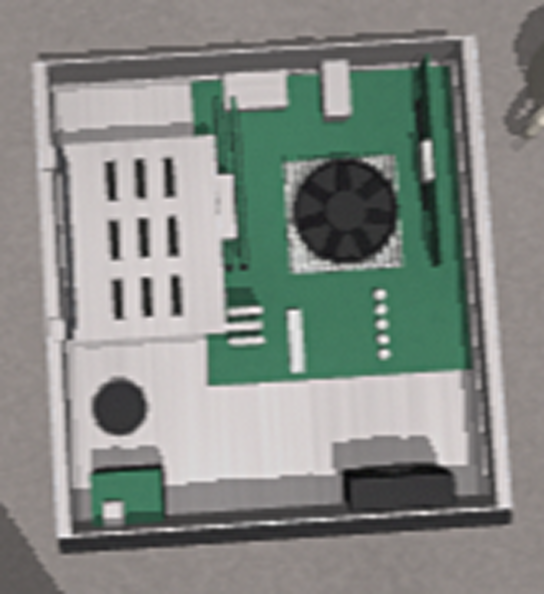

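View pics/w7.png

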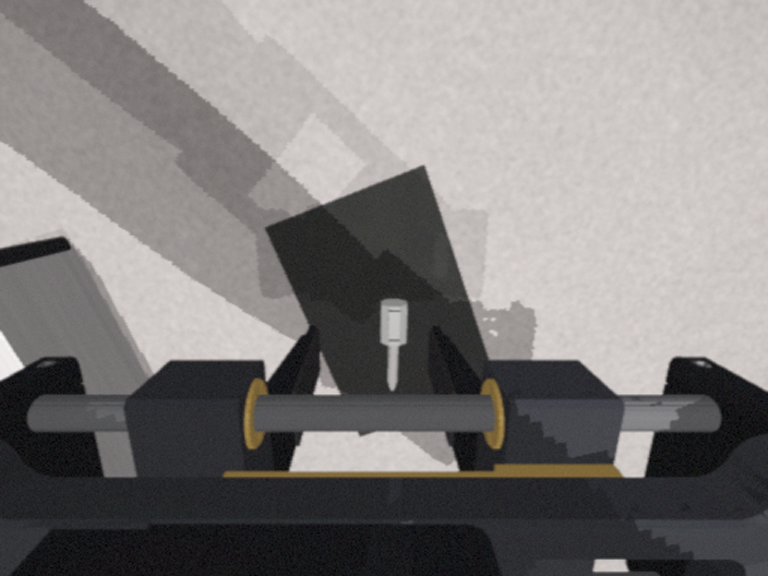

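The scene and top views show the cage flat, with the ear between the two cheeks (top zoom rows 311, 326, 341). The press stopped at z = 90.2 mm, level with the hinge. In the wrist view the pin's butt is at (393, 300), its shoulder at (393, 347) and its tip at (392, 389).

```bash
python3 - <<'E'
from h import *
W=load('wrist7')
b=lambda u,v,z:back(W,((u+.5)/1.5-.5,(v+.5)/1.5-.5),z)
pp=[b(u,v,z) for u,v,z in((393.5,300,.013),(393,347,.013),(392,389,.013))]
print(np.array(pp).round(4),[np.linalg.norm(pp[i]-pp[i+1]).round(4) for i in(0,1)])
e=pp[2]-pp[0]; print(np.arctan2(e[1],e[0]))
# knob top-face centre
print('knob centre on top face',b(394,322,.023))
E
```

```text
[[0.4614 0.3497 0.013 ]
 [0.4997 0.3387 0.013 ]
 [0.5361 0.3277 0.013 ]] [np.float64(0.0398), np.float64(0.0381)]
-0.28557307090870626
knob centre on top face [0.47538021 0.34569941 0.023     ]
```

```bash
python3 - <<'E'
from h import *
yaw=-.284; e=np.array([np.cos(yaw),np.sin(yaw),0])
q=quat([0,0,-1],[np.sin(-yaw),np.cos(yaw),0])
g=np.array([.479,.3438,.0065])-.003*e
r.servo_line(g+[0,0,.05],q)
print(r.servo_line(g,q,rate=.05,threshold=8),sensors.read_eef_pos()-g)
grip(0,40); print(sensors.read_grip_width(),sensors.read_ft_force())
r.servo_line(g+[0,0,.14],q)
print(sensors.read_grip_width(),sensors.read_time())
snap('wrist','wrist8')
E
python3 -c "
import cv2;a=cv2.imread('pics/wrist8.png'); cv2.imwrite('pics/w8.png',cv2.resize(a[180:300,180:330],None,fx=5,fy=5,interpolation=cv2.INTER_CUBIC))"
```

```text
False [0.00033947 0.00019402 0.0004381 ]
0.01942112553273343 [-0.4622975   0.25713897  0.75967971]
0.01923728209453912 28.1
```

View pics/w8.png

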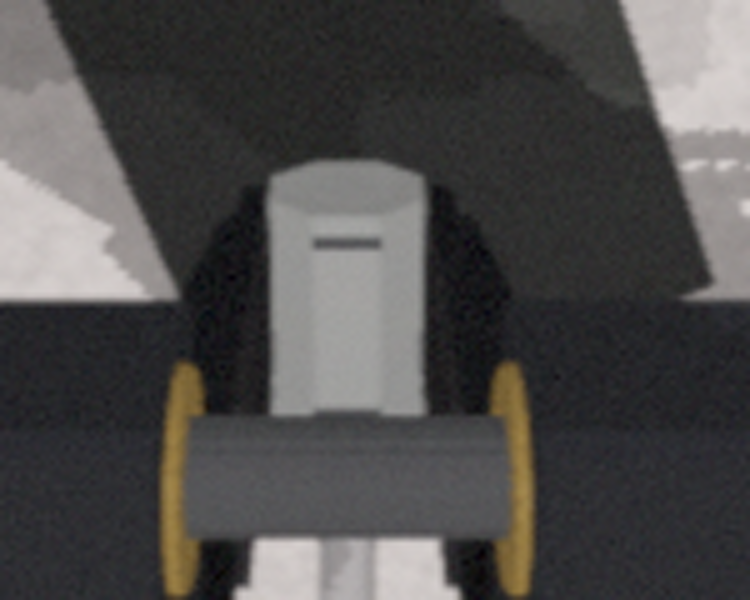

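The pin is held squarely at its knob (19.3 mm against 20). Before inserting I'll look at the clevis with the wrist camera, using the knob in the same image as a cross-check on calibration.

```bash
python3 - <<'E'
from h import *
W=load('wrist8'); p=sensors.read_eef_pos(); yaw=-.284; e=np.array([np.cos(yaw),np.sin(yaw),0])
for k in(-.013,0): print('knob axis px',proj(W,p+[0,0,.0165]-e*.0+e*k)[0])
q=quat([0,0,-1],[-np.sin(CP[2]),np.cos(CP[2]),0])
print(planner.solve_ik(cw([.045,.02,.14]),q))
r.movep(cw([.045,.02,.15]),q)
d=snap('wrist','wrist9'); snap('top','top9'); p=sensors.read_eef_pos(); print(p,wc(p))
for X in([-.045,.02,.074],[-.017,.02,.074],[-.031,.02,.074]): print(proj(d,cw(X)))
a=cv2.imread('pics/wrist9.png'); cv2.imwrite('pics/w9.png',cv2.resize(a,None,fx=1.5,fy=1.5,interpolation=cv2.INTER_CUBIC))
E
```

```text
knob axis px [248.67722608 223.82882906]
knob axis px [248.6856769  242.81103853]
[-1.21746172e-01  4.38181048e-02  1.86443649e+00 -4.44089210e-16
  1.23333805e+00 -1.74524250e+00]
[ 0.58643757 -0.0166699   0.14989986] [0.04501091 0.02108841 0.14989986]Traceback (most recent call last):
  File "<stdin>", line 8, in <module>
  File "h.py", line 9, in proj
    X=np.atleast_2d(X); c=X@d['R'].T+d['t']; p=c@d['K'].T; return p[:,:2]/p[:,2:]
                                                 ~^^^^^
KeyError: 'K'
```

```bash
python3 - <<'E'
from h import *
p=sensors.read_eef_pos(); print(p,wc(p))
d=load('wrist9')
for X in([-.045,.02,.074],[-.017,.02,.074],[-.031,.02,.074]): print(proj(d,cw(X)))
a=cv2.imread('pics/wrist9.png'); cv2.imwrite('pics/w9.png',cv2.resize(a,None,fx=1.5,fy=1.5,interpolation=cv2.INTER_CUBIC))
u,v=proj(d,cw([-.031,.02,.074]))[0].astype(int);print(u-40,v-40)
cv2.imwrite('pics/w9z.png',cv2.resize(a[v-40:v+40,u-40:u+40],None,fx=7,fy=7,interpolation=cv2.INTER_CUBIC))
E
```

```text
[ 0.58643757 -0.0166699   0.14989986] [0.04501091 0.02108841 0.14989986]
[[247.97055411 101.55809899]]
[[247.98648896 134.22778696]]
[[247.97865062 118.15759459]]
207 78
```

View pics/w9.png

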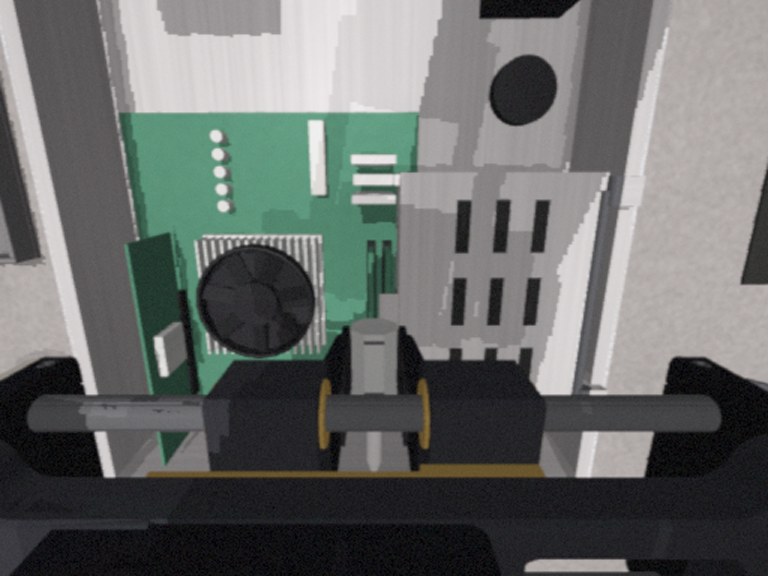

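View pics/w9z.png

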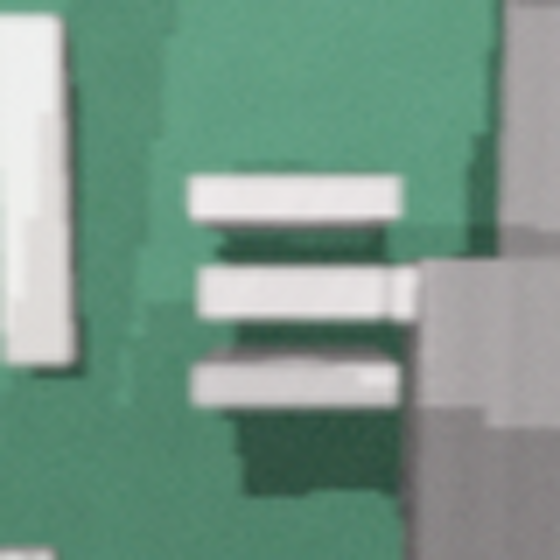

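```bash
python3 - <<'E'
from h import *
d=load('wrist9');p=sensors.read_eef_pos();print(proj(d,p+[0,0,.0165]),proj(d,cw([wc(p)[0]-.013,wc(p)[1],p[2]+.0165])),proj(d,cw([wc(p)[0]+.055,wc(p)[1],p[2]+.006])))
a=cv2.imread('pics/wrist9.png'); cv2.imwrite('pics/w9k.png',cv2.resize(a[205:315,209:289],None,fx=7,fy=7,interpolation=cv2.INTER_CUBIC)[:600])
print(Ro.from_quat(np.roll(sensors.read_ee_rot(),-1)).as_matrix().round(4).tolist())
E
```

```text
[[249.31402817 243.32383554]] [[249.33218887 224.32265261]] [[249.22268649 305.25156419]]
[[-0.9985, -0.0541, -0.0001], [-0.0541, 0.9985, 0.0002], [0.0001, 0.0002, -1.0]]
```

View pics/w9k.png

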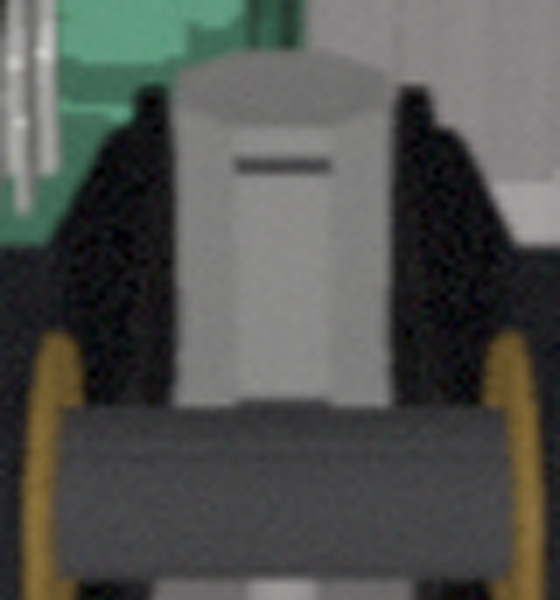

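The cheeks sit about 0.8 px (0.7–1 mm) to the left side of my fit, and the knob agrees with the TCP to about 0.25 mm. So I take the clevis at y ≈ 20.8 mm in my frame and move to just before the hole.

```bash
python3 - <<'E'
from h import *
q=quat([0,0,-1],[-np.sin(CP[2]),np.cos(CP[2]),0])
Y=.0208;Z=.0539
r.servo_line(cw([-.125,Y,.15]),q,rate=.2)
tg=np.array([-.122,Y,Z]); 
r.servo_line(cw(tg),q,rate=.1); r.sleep(.2)
e=wc(sensors.read_eef_pos())-tg; print('err',e)
r.servo_line(cw(tg-e),q,rate=.02); e=wc(sensors.read_eef_pos())-tg; print('err',e,sensors.read_ft_force(),sensors.read_time())
for c in('wrist','top','scene'): snap(c,c+'10')
a=cv2.imread('pics/scene10.png'); b=cv2.imread('pics/top10.png')
cv2.imwrite('pics/s10.png',np.vstack([cv2.resize(a[130:250,200:360],(640,480))]))
E
```

```text
err [ 0.00053122 -0.00012766  0.0007055 ]
err [-0.00053989  0.00011217 -0.00062376] [ 0.1923251  -0.26091028 -0.44080845] 32.225
```

View pics/s10.png

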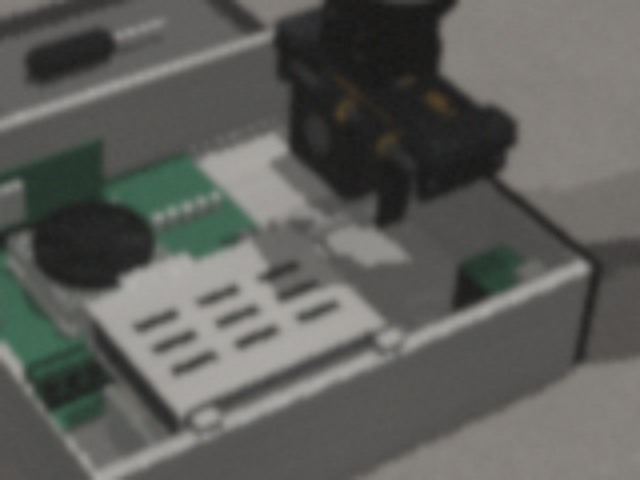

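```bash
python3 - <<'E'
from h import *
q=quat([0,0,-1],[-np.sin(CP[2]),np.cos(CP[2]),0])
Y=.0208;Z=.0542
for x in(-.100,-.082,-.0625):
    hit=r.servo_line(cw([x,Y,Z]),q,rate=.03,threshold=10)
    p=wc(sensors.read_eef_pos()); print(x,hit,p,sensors.read_ft_force().round(1),sensors.read_moment().round(2),sensors.read_grip_width(),sensors.read_time())
    if hit: break
for c in('wrist','top','scene'): snap(c,c+'11')
a=cv2.imread('pics/scene11.png')
cv2.imwrite('pics/s11.png',cv2.resize(a[150:230,230:330],(700,560),interpolation=cv2.INTER_CUBIC))
E
```

```text
-0.1 False [-0.10018909  0.02085918  0.05404538] [-0.1 -0.   0.1] [ 0.1  -0.17  0.02] 0.019291280591958875 33.275
-0.082 False [-0.08208947  0.0208403   0.05408062] [ 0.2 -0.6 -0.8] [ 0.07 -0.16 -0.01] 0.01944399418261411 34.025
-0.0625 False [-0.06257453  0.02082528  0.05408748] [ 0.1 -0.3 -0.6] [ 0.14 -0.15 -0.04] 0.01953090077995623 34.825
```

View pics/s11.png

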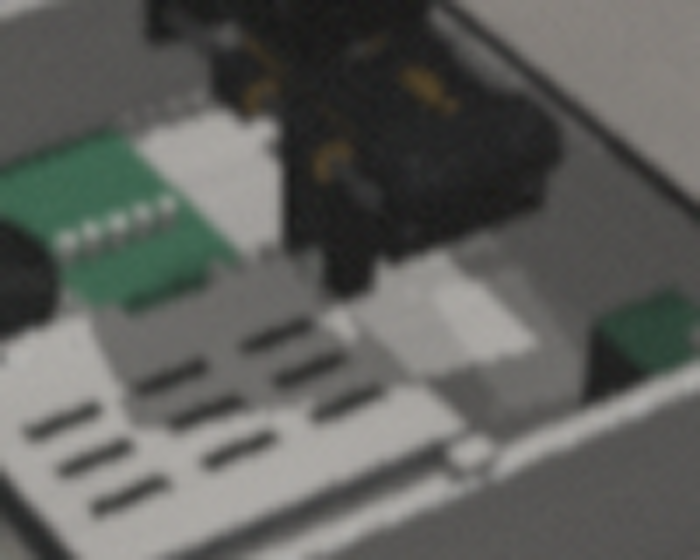

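No contact so far, so the pin is passing through the holes. I'll push on until the shoulder seats.

```bash
python3 - <<'E'
from h import *
q=quat([0,0,-1],[-np.sin(CP[2]),np.cos(CP[2]),0])
Y=.0208;Z=.0542
hit=r.servo_line(cw([-.054,Y,Z]),q,rate=.015,threshold=12)
p=wc(sensors.read_eef_pos()); print(hit,p,sensors.read_ft_force().round(1),sensors.read_moment().round(2),sensors.read_grip_width(),sensors.read_time())
d=snap('wrist','wrist12')
a=cv2.imread('pics/wrist12.png'); cv2.imwrite('pics/w12.png',cv2.resize(a[190:315,190:310],None,fx=4.8,fy=4.8,interpolation=cv2.INTER_CUBIC))
E
```

```text
True [-0.06240948  0.02095812  0.05322035] [ 0.  -0.5  0.2] [ 0.11 -0.15  0.  ] 0.019542530900640048 35.3167
```

View pics/w12.png

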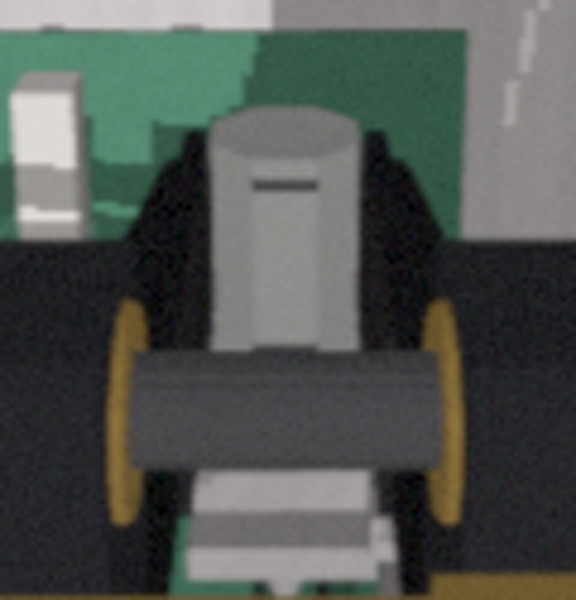

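```bash
python3 - <<'E'
from h import *
q=quat([0,0,-1],[-np.sin(CP[2]),np.cos(CP[2]),0])
hit=r.servo_line(cw([-.052,.0208,.0542]),q,rate=.015,threshold=22)
p=wc(sensors.read_eef_pos()); print(hit,p,sensors.read_ft_force().round(1),sensors.read_grip_width(),sensors.read_time())
d=snap('wrist','wrist13')
grip(.034); print(sensors.read_ft_force().round(1))
p=sensors.read_eef_pos(); r.servo_line(p+[0,0,.06],q,rate=.06)
r.servo_line(cw([.045,.0208,.15]),q,rate=.2); r.sleep(.2)
d=snap('wrist','wrist14'); print(sensors.read_time())
a=cv2.imread('pics/wrist13.png'); b=cv2.imread('pics/wrist14.png')
cv2.imwrite('pics/w14.png',cv2.resize(b[60:160,190:310],None,fx=6,fy=6,interpolation=cv2.INTER_CUBIC))
cv2.imwrite('pics/w13.png',cv2.resize(a[190:315,190:310],None,fx=4.8,fy=4.8,interpolation=cv2.INTER_CUBIC))
E
```

```text
True [-0.06218093  0.02105491  0.05235671] [-0.9 -1.   3.7] 0.0195940536162915 35.8583
[ 1.   0.1 -0.1]
38.5583
```

View pics/w14.png

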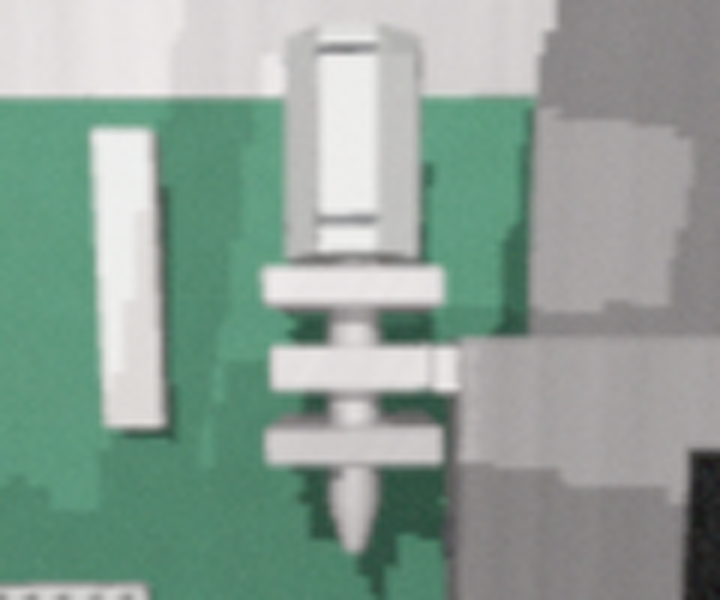

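View pics/w13.png

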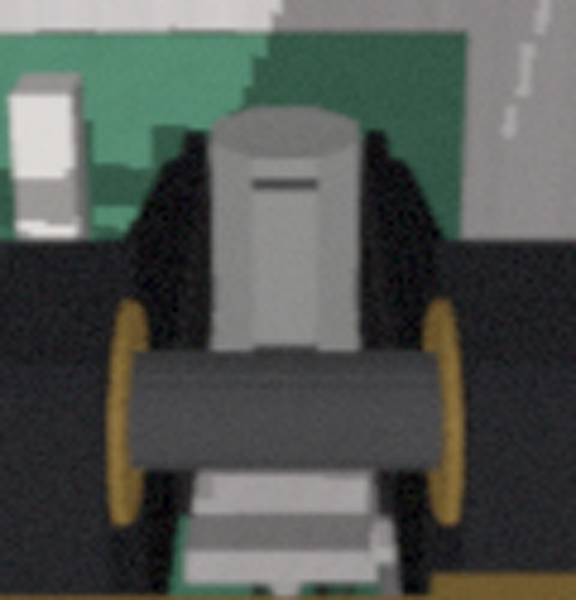

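The pin passes through both cheeks and the ear, with its tip showing past the rear cheek. I'll measure the remaining gap at the shoulder.

```bash
python3 - <<'E'
from h import *
d=load('wrist14'); z=lambda u,v:(190+(u+.5)/6-.5,60+(v+.5)/6-.5)
for n,u,v,h in(('front cheek outer',353,267,.074),('rear cheek outer',354,465,.074),('shoulder top edge',350,255,.070),('shoulder side edge',418,259,.060),('side edge L',290,259,.060),('tip',353,555,.060),('butt top',348,28,.0695)):
    print(n,wc(back(d,z(u,v),h)).round(4))
a=cv2.imread('pics/wrist14.png')
cv2.imwrite('pics/w14b.png',cv2.resize(a[90:125,225:270],None,fx=16,fy=16,interpolation=cv2.INTER_CUBIC))
E
```

```text
front cheek outer [-0.0441  0.0206  0.074 ]
rear cheek outer [-0.0157  0.0207  0.074 ]
shoulder top edge [-0.0459  0.0201  0.07  ]
shoulder side edge [-0.0459  0.0306  0.06  ]
side edge L [-0.0459  0.0108  0.06  ]
tip [-0.0004  0.0205  0.06  ]
butt top [-0.0768  0.0199  0.0695]
```

View pics/w14b.png

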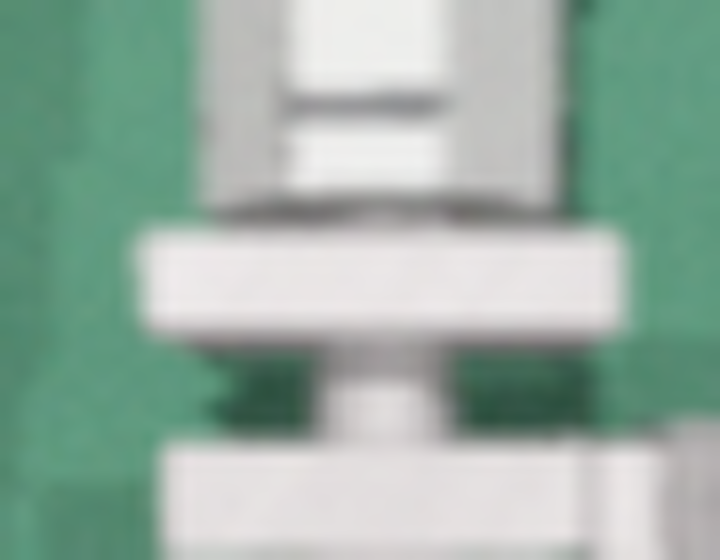

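Camera estimates put the shoulder at -14.5 to -16 mm relative to the clevis centre (limit -17.5). To be sure, I'll nudge the butt with closed fingers, which also measures its position.

```bash
python3 - <<'E'
from h import *
q=quat([0,0,-1],[-np.sin(CP[2]),np.cos(CP[2]),0])
r.servo_line(cw([-.115,.0206,.15]),q,rate=.25); grip(0,20)
r.servo_line(cw([-.112,.0206,.054]),q,rate=.12)
hit=r.servo_line(cw([-.078,.0206,.054]),q,rate=.02,threshold=12)
print(hit,wc(sensors.read_eef_pos()),sensors.read_ft_force().round(1),sensors.read_time())
hit=r.servo_line(cw([-.078,.0206,.054]),q,rate=.02,threshold=15)
print(hit,wc(sensors.read_eef_pos()),sensors.read_ft_force().round(1))
r.servo_line(cw([-.112,.0206,.056]),q,rate=.06)
r.servo_line(cw([-.112,.0206,.15]),q,rate=.2)
r.servo_line(cw([.045,.0208,.15]),q,rate=.25); r.sleep(.2)
snap('wrist','wrist15')
r.servo_line(cw([-.05,-.0,.3]),q,rate=.25)
snap('top','top15'); snap('scene','scene15'); print(sensors.read_time())
b=cv2.imread('pics/wrist15.png')
cv2.imwrite('pics/w15.png',cv2.resize(b[60:160,190:310],None,fx=6,fy=6,interpolation=cv2.INTER_CUBIC))
E
```

```text
True [-0.08981228  0.02091943  0.05271591] [-0.3  0.8  0.1] 42.2333
True [-0.0898992   0.02124495  0.05128859] [-0.6  0.7 -0.2]
45.7417
```

View pics/w15.png

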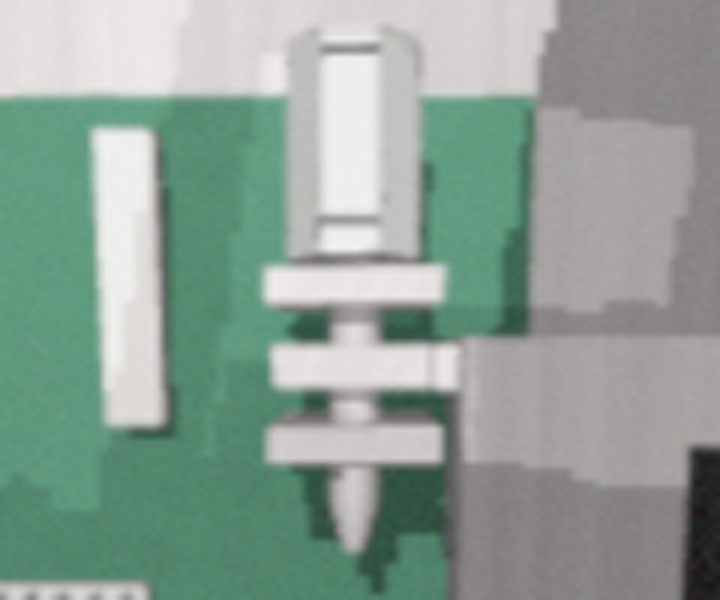

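View pics/scene15.png

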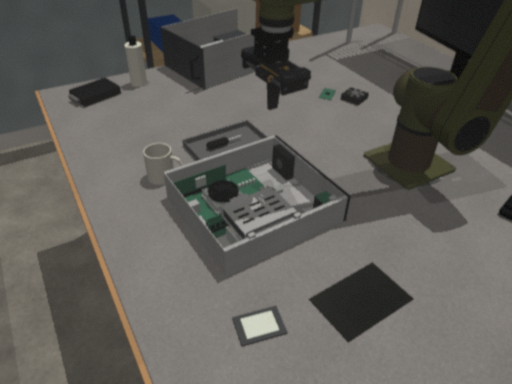

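The second push met a rigid stop and the picture didn't change, so the shoulder is seated. The mug, ssd and screwdriver look undisturbed and the gripper is clear. I'm handing in.

```bash
python3 - <<'E'
from h import *
print(sensors.read_ft_force().round(1),sensors.read_time())
T0=cv2.imread('pics/top0.png').astype(int);T1=cv2.imread('pics/top15.png').astype(int)
for n,(a,b,c,e) in dict(ssd=(125,170,120,160),mug=(118,165,340,385)).items(): print(n,abs(T0-T1)[a:b,c:e].mean().round(2))
r.job_done()
E
```

```text
[ 0.2 -0.5 -0.8] 45.7417
ssd 4.72
mug 4.81
the job is handed in; nothing more can be done
```

The job is done and handed in at about 46 s of the 72 s limit. No verdict is reported at hand-in.

- **Screwdriver:** I reached under the raised cage with a 38° tilt, gripped the handle and laid it flat in the tray. The last scene picture still shows it there.
- **Cage:** I swung it down with closed fingers and pressed until it stopped hard at z = 90.2 mm, level with the hinge. Its ear stands between the two clevis cheeks.
- **Pin:** It went through both cheeks and the ear without snagging until the shoulder stopped. I then pushed it twice from behind with closed fingers and it did not move, and the wrist picture stayed the same.
- **Mug and small drive:** They show no visible movement. The top-view pixel differences there (about 4.7 grey levels) are unexplained; I took them for noise and did not measure further.

**Checks that disagreed:**
- **Shoulder position:** It came out at about -14.5 mm from the clevis centre when measured from the tip, and -16 mm from the knob's edge. Both are within the -17.5 to -10 mm limit, but the second leaves only about 1.5 mm of margin.
- **Finger push on the pin's butt:** Contact came about 4 mm earlier than expected for 10 mm of finger half-width. I took this to be thicker fingers, because the stop was rigid and the pictures did not change.

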